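# Re-divide a lab tote for a long rail and short clamp parts

### The job

Slide the tote's two dividers outwards to make a long middle compartment with a short one at each end; the boss clamp stays in the end compartment it lies in. Lay the long slotted rail flat in the middle compartment along the tote, and stand the steel T bracket on its base in the other, empty end compartment (the left one, seen from the robot), everything down on the tote's floor; leave the other things on the bench where they are.

Things in the scene. Friction and masses are not known exactly. Their poses are not given: they have to be found in the camera images.
- tote_floor (a point): the tote: light grey plastic open box fixed to the bench, standing 45 mm high, outside 126 (its x) x 378 mm (its y), inside 118 x 370 mm; walls and floor 4 mm thick. Point: middle of the inner floor, 4 mm above the bench. z up, y along its long side towards its left end (seen from the robot), x away from the robot. Two sliding dividers make three compartments; left is +y, right is -y
- divider_left (a joint): slide of the left divider: position in m of the panel's middle along the tote's y, 0 at the tote's middle; range 0 to 0.14. Starts at 0.02 to 0.06. It slides with about 2.5 N of friction, stays where it is left, does not lift out, and can be moved by pinching its tab or pushing it
- divider_right (a joint): slide of the right divider: position in m of the panel's middle along the tote's y, 0 at the tote's middle; range -0.14 to 0. Starts at -0.06 to -0.02. It slides with about 2.5 N of friction, stays where it is left, does not lift out, and can be moved by pinching its tab or pushing it
- divider_left_tab (a point): grip tab of the left divider. The divider is a grey panel 6 mm thick across the tote, level with the rim (45 mm); the tab stands on it, centred in thickness, 10 mm thick (along the tote's y), 34 mm wide (along x), from 45 to 80 mm above the bench, and is offset 30 mm towards +x (far side) from the tote's long centre line. Point: centre of the tab, 65 mm above the bench, half-way through the panel's thickness. Axes are the tote's
- divider_right_tab (a point): grip tab of the right divider. The divider is a grey panel 6 mm thick across the tote, level with the rim (45 mm); the tab stands on it, centred in thickness, 10 mm thick (along the tote's y), 34 mm wide (along x), from 45 to 80 mm above the bench, and is offset 30 mm towards -x (robot side) from the tote's long centre line. Point: centre of the tab, 65 mm above the bench, half-way through the panel's thickness. Axes are the tote's
- rail_center (a point): the long part: bare aluminium slotted rail, a bar 176 mm long (its y), 30 mm wide (x), 24 mm high (z), 0.25 kg, lying flat on the bench. Point: its centre, 12 mm above its underside
- bracket_center (a point): the short part: plain steel T bracket 64 mm long (its y), base plate 40 mm wide (x) and 8 mm thick, with an upright rib 10 mm thick along the middle of its whole length; 44 mm high in all, 0.22 kg. It stands on its base on the bench. Point: on the middle plane, half-way up, 22 mm above its underside
- boss_clamp_center (a point): boss clamp that already lies in the tote's right end compartment: grey block 64 mm long (y), 32 mm wide (x), 24 mm high, with two screw heads that reach 36 mm; 0.18 kg. It can be pushed along by the divider. Point: the block's centre, 12 mm above its underside
- rail: the long part as a body; origin at the centre of its underside, axes as its centre point
- bracket: the short part as a body; origin at the centre of its underside, axes as its centre point
- boss_clamp: the boss clamp as a body; origin at the centre of its underside, axes as its centre point
- screwdriver: bystander: screwdriver 110 mm long lying on the bench among the parts; origin under its middle
- beaker: bystander: glass beaker, 70 mm across, 90 mm high, standing; origin at the centre of its underside
- reagent_bottle: bystander: white bottle, 68 mm across, 150 mm high; origin at the centre of its underside
- jar: bystander: amber jar, 60 mm across, 75 mm high; origin at the centre of its underside
- dish: bystander: shallow white dish, 90 mm across, 30 mm high; origin at the centre of its underside
Not all that is in view belongs to the job. Leave any green, pink or turquoise look-alike of the bracket alone.

How it is judged:
At the end, for the whole second after the job is handed in: Inside the tote, down on its floor and at rest: the rail between the dividers, level (0.09 rad) and along the tote (0.2 rad); the bracket on its base (0.12 rad) in the left end compartment; the boss clamp upright (0.12 rad) in the right end compartment (x of rail_center in the frame of tote_floor between -0.046 and 0.046 m and z of rail_center in the frame of tote_floor between 0 and 0.024 m and angle between rail_center's own y axis and vertical between 1.48 and 1.66 rad and angle between the y axis of rail_center and the y axis of tote_floor, either way round below 0.2 rad and y of rail_center in the frame of divider_right_tab above 0.085 m and y of rail_center in the frame of divider_left_tab below -0.085 m and x of bracket_center in the frame of tote_floor between -0.052 and 0.052 m and y of bracket_center in the frame of tote_floor between 0.09 and 0.175 m and z of bracket_center in the frame of tote_floor between 0.015 and 0.028 m and angle between each of bracket_center, boss_clamp_center's own z axis and vertical below 0.12 rad and y of bracket_center in the frame of divider_left_tab above 0.018 m and x of boss_clamp_center in the frame of tote_floor between -0.052 and 0.052 m and y of boss_clamp_center in the frame of tote_floor between -0.175 and -0.09 m and z of boss_clamp_center in the frame of tote_floor between 0 and 0.018 m and y of boss_clamp_center in the frame of divider_right_tab below -0.018 m and linear speed of each of rail, bracket, boss_clamp below 0.02 m/s); the robot touches nothing.
It fails at once if a bystander on the bench is moved more than 40 mm or knocked over (distance of any of screwdriver, beaker, reagent_bottle, jar, dish from where it was at the start of the episode above 0.04 m or angle between any of beaker, reagent_bottle, jar, dish's own z axis and vertical above 0.6 rad).
It fails at once if the boss clamp is taken out of the tote (z of boss_clamp_center in the frame of tote_floor above 0.06 m).
It also fails if it takes over 64 s, if anything falls off the work surface, if the arm or the gripper's body presses on something with over 40 N, if the wrist force passes 120 N, or if a joint passes its speed limit or range.

### The arm

A 6-joint arm with a two-finger parallel gripper is mounted at the origin on the work surface. World frame = base frame: x ahead of the robot, y to its left, z up, the work surface at z = 0. Lengths are in m, angles in rad, forces in N, time in s.
With the tool pointing down it reaches from about 0.35 to 0.775 m from the base axis. Payload 7.3 kg.
Tool frame: the origin (TCP) lies between the finger pads; the fingertips stand 14 mm ahead of it and the grasp point (between the pads) lies 5 mm behind it (env.tips_ahead is the distance from the TCP to the fingertips, in m); y points along the fingers, x is the direction in which the jaws open and shut, and the axes are right-handed (so a half turn about y gives the same grasp; the last joint's range is limited). The gripper opens to 92 mm and grips with 3 to 60 N. Pads are 19 mm wide; open, the fingers measure 130 mm over their backs; the gripper's body (75 mm by 190 mm) begins 47 mm behind the grasp point.
Start: joints at [-1.261, 0.342, 1.524, -0, 1.275, -0.146], TCP at [0.231, -0.471, 0.241] pointing down, gripper open.
Joint ranges: [-2.53, 2.53], [-0.77, 2.02], [0.04, 2.7], [-1, 4.14], [0.28, 2.66], [-3.11, 3.11]. Speed limits (rad/s): [2.57, 2.57, 3.14, 3.14, 3.14, 3.14].

### API

Orientations are given as a unit quaternion [x, y, z, w].
In Python, from cell import env gives the robot as it stands. The module is installed in compiled form; this text tells all that it offers.
- The arm moves only by the tool step_arm, never from a script. Its argument "plan" is a list of rows, each a list of 4 numbers: the shift along the tool's x, y, z in cm, then the turn about the tool's y in degrees. A call has 1 to 10 rows; each row shifts and turns the commanded pose from where the row before left it, along the tool's axes as they then stand; what a row does not reach is not made up. A row lasts 1/10 s, in which the tool goes at most 50 mm and 8.59 degrees, less where a joint would pass 70% of its speed; a pose out of reach is approached as far as the arm can. A call with a gripper value outside its range is refused whole. "grip" is the closure, from 0 (fully open) to 1 (shut), set as the call begins (left out, the last holds). The fingers move at their own pace and stop on an object; "grip_force" is the grip in N (left out, the last holds). Time passes only in rows, so rows that do not move let the fingers close. It gives the time, the measured TCP pose, the force and the opening at its end, in the units of the state.
- env.observe(): the state, without advancing time (a new reading comes with each control period).
- env.read_camera(name): name is "scene" or "top" or "wrist"; returns a dict with "frame" (400x640x3 uint8, red, green, blue), "K" (3x3 intrinsics, pixels), "R" (3x3) and "t" (3): a world point X has camera coordinates R X + t. Camera axes: x right, y down, z forward; pixel columns grow to the right and rows downward; lengths in m; the calibration is good to about 2 mm. A picture is of the moment at which its call begins. There is no depth.
- env.sign_off(): hands the job in, once; it reports no verdict.
The state is a dict: "time": time; "joints": joint angles; "dq": joint speeds; "tau": joint torques, N m; "ee_pos": TCP position; "tcp_rot": TCP orientation; "force": force on the tool from outside, world axes, zero at the start; "moment": the same for the moment, N m; "grip_width": finger opening in m.
Only numpy, scipy, OpenCV 4.12 (cv2) and the standard library are available. Lean on these libraries where they do the work, as an engineer would, in place of code of your own. Each camera call takes 0.05 s, during which the arm holds its last target.

## Working session

There is one attempt and no reset: what is moved stays moved. The work goes in short steps, Python scripts to look and compute and a tool call to move; the robot and the scene stay as the last step left them, time stands still between calls to the robot, and variables do not carry over. Pictures are saved under pics/ and viewed, and the job is handed in when it is done.

Besides the shell and the picture viewer there is one more tool, called after "Call:" by a JSON object that holds its "method" and its "body", one argument or row to a line. step_arm: Moves the arm, as the interface text tells. Its arguments: {"type":"object","properties":{"plan":{"type":"array"},"grip":{"type":"number"},"grip_force":{"type":"number"}},"required":["plan"]}

```bash
mkdir -p pics; cat > h.py <<'E'
from cell import env
import numpy as np, cv2
def snap(name,out):
    c=env.read_camera(name); cv2.imwrite('pics/%s.png'%out,c['frame'][:,:,::-1]); np.savez('pics/%s.npz'%out,**c); return c
def load(out): return dict(np.load('pics/%s.npz'%out))
def ray(c,u,v):
    d=np.linalg.inv(c['K'])@np.array([u,v,1.]); d=c['R'].T@d; o=-c['R'].T@c['t']; return o,d/np.linalg.norm(d)
def atz(c,u,v,z):
    o,d=ray(c,u,v); return o+d*(z-o[2])/d[2]
def tri(obs):
    A=np.zeros((3,3));b=np.zeros(3)
    for c,u,v in obs:
        o,d=ray(c,u,v);P=np.eye(3)-np.outer(d,d);A+=P;b+=P@o
    x=np.linalg.solve(A,b); return x,[np.linalg.norm((np.eye(3)-np.outer(ray(c,u,v)[1],ray(c,u,v)[1]))@(x-ray(c,u,v)[0])) for c,u,v in obs]
def proj(c,X):
    p=c['K']@(c['R']@np.array(X)+c['t']); return p[:2]/p[2]
E
python3 - <<'E'
from h import *
for n in ['scene','top','wrist']:
    c=snap(n,n+'0'); print(n,c['K'][0,0],-c['R'].T@c['t'])
s=env.observe();print(s)
E
```

```text
scene 509.1776256708916 [1.45646235 0.26010384 1.08014604]
top 374.5157276797815 [ 0.44344657 -0.02493025  1.06641782]
wrist 286.45097519318625 [ 0.30596295 -0.43447749  0.38457207]
{'time': 0.15, 'joints': array([-1.26100328e+00,  3.42521788e-01,  1.52477210e+00,  2.63837326e-05,
        1.27537059e+00, -1.45956812e-01]), 'dq': array([-9.30888907e-05, -1.33317689e-03, -2.87827416e-03, -3.47023015e-04,
        1.71168562e-04, -7.66397445e-04]), 'tau': array([ 1.26384573e-03, -4.31472874e+01, -2.44352084e+01,  7.17926840e-02,
        5.36873471e-02, -6.21817435e-05]), 'ee_pos': array([ 0.2310358 , -0.47113208,  0.24023472]), 'tcp_rot': array([-0.59977482,  0.37440585, -0.37383943,  0.60027869]), 'force': array([-0.31189232, -0.41255854, -0.04052451]), 'moment': array([-0.02271235, -0.027969  ,  0.00855352]), 'grip_width': 0.09161966675575688}
```

View pics/scene0.png

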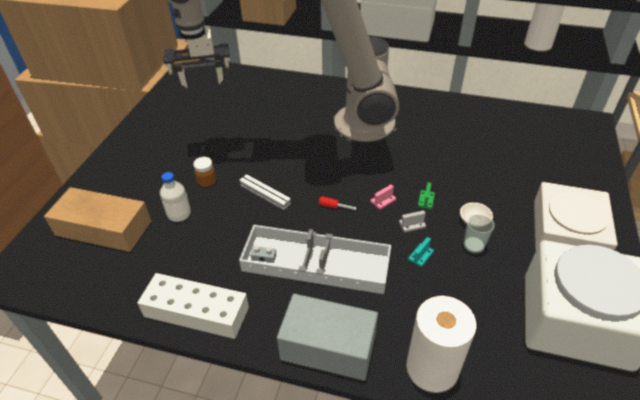

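View pics/top0.png

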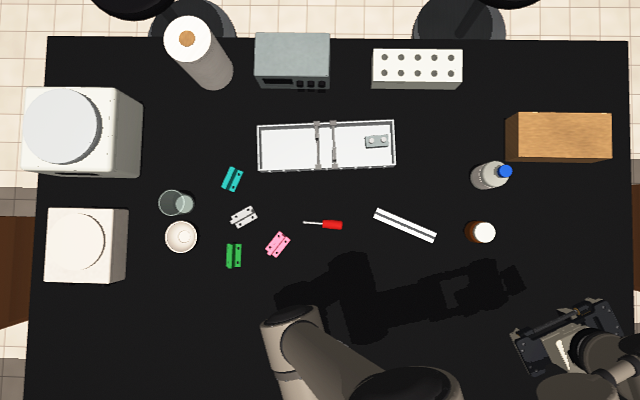

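View pics/wrist0.png

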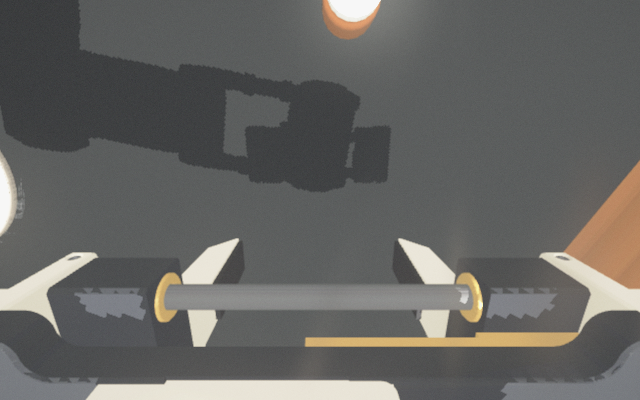

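Top view: the tote is at (326,146), with dividers at about x=318 and 334 and the clamp at (376,140). The rail is at (405,225).

Bracket candidates in the top view:
- grey steel (243,216)
- teal (232,179)
- green (234,256)
- pink (278,243)

By the description I choose the grey one. Next I'll check it in close crops.

```bash
python3 - <<'E'
from h import *
def crop(n,x0,y0,w,h,s,o):
    im=cv2.imread('pics/%s.png'%n)[y0:y0+h,x0:x0+w]; cv2.imwrite('pics/%s.png'%o,cv2.resize(im,None,fx=s,fy=s,interpolation=cv2.INTER_CUBIC))
crop('top0',215,190,70,60,10,'c_br')
crop('top0',250,112,155,65,5,'c_tote')
crop('top0',300,195,145,55,5,'c_rail')
crop('scene0',230,170,210,125,3.8,'c_sc')
E
```

```text
(no output)
```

View pics/c_br.png

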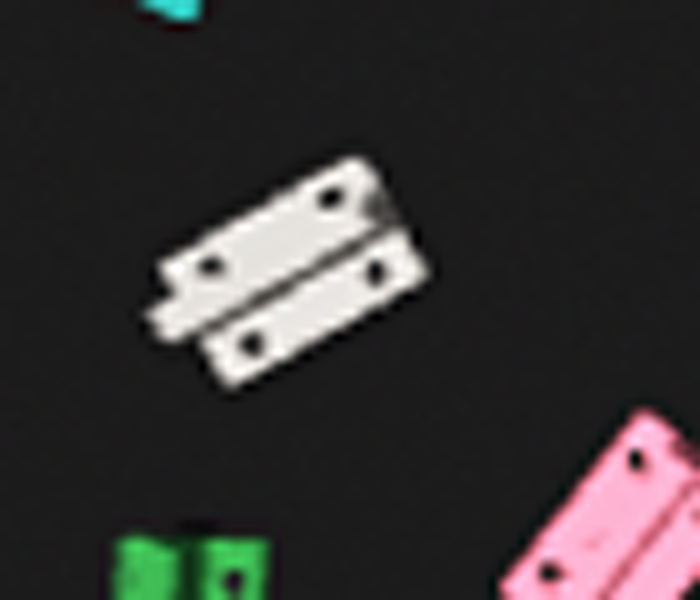

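View pics/c_tote.png

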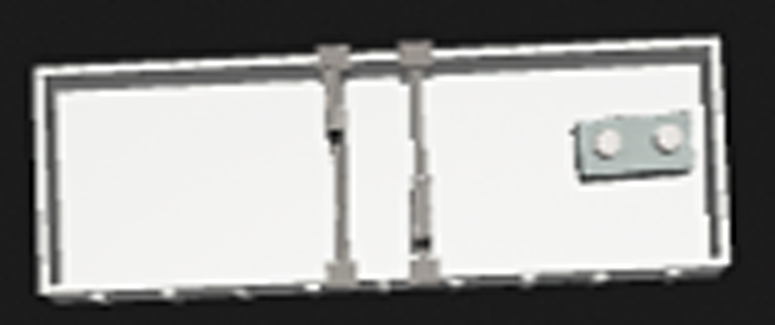

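View pics/c_rail.png

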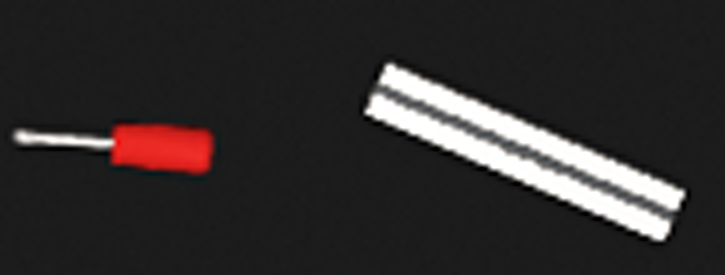

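View pics/c_sc.png

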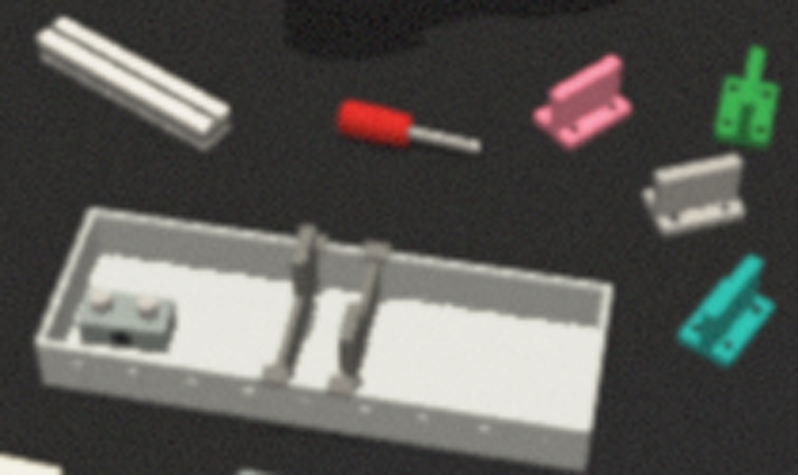

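```bash
cat > m.py <<'E'
from h import *
T=load('top0');S=load('scene0')
def f(uv,s,x0,y0): return ((uv[0]+.5)/s-.5+x0,(uv[1]+.5)/s-.5+y0)
def go(lst,off):
    out=[]
    for a,b in lst:
        x,r=tri([(T,*f(a,*off)),(S,*f(b,3.8,230,170))]); out.append(x); print(x.round(4),np.round(r,4))
    return np.array(out)
print('tote');t=go([((35,66),(587,430)),((720,38),(40,342)),((728,265),(90,208)),((42,295),(614,285))],(5,250,112))
print(t.mean(0),np.degrees(np.arctan2(*(t[0]-t[1])[[1,0]])),np.degrees(np.arctan2(*(t[3]-t[2])[[1,0]])),[np.linalg.norm(t[i]-t[(i+1)%4]) for i in range(4)])
print('rail');t=go([((390,62),(207,137)),((365,112),(230,108)),((665,242),(62,17)),((686,192),(38,38))],(5,300,195))
print(t.mean(0),np.degrees(np.arctan2(*(t[0]-t[3])[[1,0]])),np.degrees(np.arctan2(*(t[1]-t[2])[[1,0]])),[np.linalg.norm(t[i]-t[(i+1)%4]) for i in range(4)])
print('brk rib top ends');t=go([((165,328),(740,158)),((383,213),(655,178))],(10,215,190)); print(t.mean(0),np.degrees(np.arctan2(*(t[0]-t[1])[[1,0]])),np.linalg.norm(t[0]-t[1]))
print('base corners top, z=.008')
for p in [(160,265),(358,155),(430,272),(232,388)]: print(atz(T,*f(p,10,215,190),.008).round(4))
print('tabs, top edge');go([((335,110),(350,308)),((421,220),(305,230))],(5,250,112))
E
python3 m.py
```

```text
tote
[0.7008 0.1979 0.048 ] [0.0009 0.0009]
[ 0.7223 -0.1772  0.0466] [0.0017 0.0017]
[ 0.5976 -0.1856  0.0467] [0.0006 0.0006]
[0.5733 0.1919 0.0451] [0.0009 0.0009]
[0.64849583 0.00675444 0.04657478] 93.27980056832345 93.68951728491058 [np.float64(0.37565287268489234), np.float64(0.12498739820705879), np.float64(0.3782718897777534), np.float64(0.12772656919938802)]
rail
[ 0.4811 -0.1401  0.0171] [0.0023 0.0023]
[ 0.4533 -0.1278  0.0248] [0.0003 0.0003]
[ 0.386  -0.2934  0.0242] [0.0001 0.0001]
[ 0.4135 -0.3043  0.023 ] [0.0008 0.0008]
[ 0.4335008  -0.21642115  0.02226969] 67.63318363786473 67.8895093981957 [np.float64(0.03131607381974456), np.float64(0.17878293780081791), np.float64(0.02956956963954767), np.float64(0.17772300219531012)]
brk rib top ends
[0.4291 0.2611 0.0453] [0.0007 0.0007]
[0.462  0.2031 0.0421] [0.001 0.001]
[0.44551569 0.23211337 0.04368293] 119.57182540279466 0.0667521043116237
base corners top, z=.008
[0.4466 0.273  0.008 ]
[0.4792 0.2174 0.008 ]
[0.4464 0.1956 0.008 ]
[0.4122 0.251  0.008 ]
tabs, top edge
[0.6704 0.0296 0.0847] [0.0001 0.0001]
[ 0.6123 -0.0179  0.086 ] [0.0005 0.0005]
```

```bash
cat >> h.py <<'E'
from scipy.spatial.transform import Rotation as Ro
TO=np.array([.6485,.0068]); TA=np.radians(93.45)
def tote(x,y): return TO+x*np.array([np.sin(TA),-np.cos(TA)])+y*np.array([np.cos(TA),np.sin(TA)])
def totxy(p): d=np.array(p[:2])-TO; return d@[np.sin(TA),-np.cos(TA)], d@[np.cos(TA),np.sin(TA)]
def need(p,yaw=None):
    s=env.observe(); R=Ro.from_quat(s['tcp_rot']).as_matrix()
    cy=np.degrees(np.arctan2(R[1,0],R[0,0]))
    print('t',round(s['time'],2),'pos',s['ee_pos'].round(4),'yaw',round(cy,2),'ydir',R[:,1].round(3),'zdir',R[:,2].round(3),'j6',round(s['joints'][5],2),'F',s['force'].round(1),'w',round(s['grip_width'],4))
    if p is not None:
        print('shift cm (tool now)',(R.T@(np.array(p)-s['ee_pos'])*100).round(2))
        if yaw is not None: print('turn', round(-((yaw-cy+90)%180-90),2))
E
python3 - <<'E'
from h import *
need([*tote(0,0),.24],3.45)
E
```

```text
t 0.15 pos [ 0.231  -0.4711  0.2402] yaw -63.89 ydir [-0.     0.001 -1.   ] zdir [0.898 0.44  0.   ] j6 -0.15 F [-0.3 -0.4 -0. ] w 0.0916
shift cm (tool now) [-24.54   0.06  58.52]
turn -67.34
```

Call:
{"method": "step_arm", "body": {
  "plan": [
    [-1.53,0,3.66,0],
    [-1.53,0,3.66,0],
    [-1.53,0,3.66,0],
    [-1.53,0,3.66,0],
    [-1.53,0,3.66,0],
    [-1.53,0,3.66,0],
    [-1.53,0,3.66,0],
    [-1.53,0,3.66,0]
  ],
  "grip": 1,
  "grip_force": 20
}}

```text
time: 0.95
ee_pos: [0.4409, -0.2312, 0.2406]
tcp_rot: [0.6, -0.374, 0.374, -0.6]
force: [0.6, -0.5, 0.5]
grip_width: 0.0322
```

Call:
{"method": "step_arm", "body": {
  "plan": [
    [-1.53,0,3.66,0],
    [-1.53,0,3.66,0],
    [-1.53,0,3.66,0],
    [-1.53,0,3.66,0],
    [-1.53,0,3.66,0],
    [-1.53,0,3.66,0],
    [-1.53,0,3.66,0],
    [-1.53,0,3.66,0]
  ]
}}

```text
time: 1.75
ee_pos: [0.6499, 0.0076, 0.2403]
tcp_rot: [0.6, -0.374, 0.374, -0.6]
force: [0.8, -1.1, 0.5]
grip_width: 0.0003
```

Call:
{"method": "step_arm", "body": {
  "plan": [
    [0,0,0,-7.5],
    [0,0,0,-7.5],
    [0,0,0,-7.5],
    [0,0,0,-7.5],
    [0,0,0,-7.5],
    [0,0,0,-7.5],
    [0,0,0,-7.5],
    [0,0,0,-7.5],
    [0,0,0,-7.34],
    [0,0,0,0]
  ]
}}

```text
time: 2.75
ee_pos: [0.649, 0.0062, 0.2403]
tcp_rot: [-0.707, -0.021, 0.022, 0.707]
force: [-0.6, 0.1, -0.7]
grip_width: 0.0002
```

```bash
python3 - <<'E'
from h import *
snap('wrist','w1')
need([*tote(0.03,0),.07],3.45)
E
```

```text
t 2.8 pos [0.6491 0.0062 0.2403] yaw 3.3 ydir [-0.001 -0.    -1.   ] zdir [-0.058  0.998  0.   ] j6 -0.17 F [-1.2 -0.4  0.9] w 0.0004
shift cm (tool now) [ 2.96 17.03  0.07]
turn -0.15
```

View pics/w1.png

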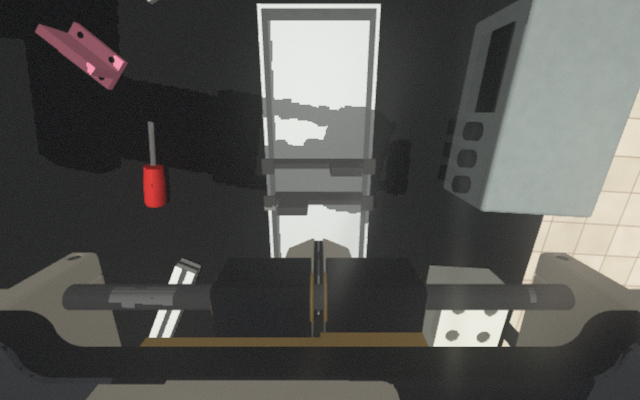

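```bash
python3 - <<'E'
from h import *
c=load('w1')
im=cv2.imread('pics/w1.png')[145:225,250:390]; cv2.imwrite('pics/w1c.png',cv2.resize(im,None,fx=5,fy=5,interpolation=cv2.INTER_CUBIC))
for p in [(258,5),(379,5),(263,166),(375,166),(264,202),(373,202)]:
    X=atz(c,*p,.045); print(p,X.round(4),np.round(totxy(X),4))
T=load('top0')
for p in [(332,55),(342,272),(415,50),(424,270)]:
    X=atz(T,(p[0]+.5)/5-.5+250,(p[1]+.5)/5-.5+112,.045); print('top',np.round(totxy(X),4))
E
```

```text
(258, 5) [0.5767 0.1888 0.045 ] [-0.0607  0.186 ]
(379, 5) [0.6996 0.1963 0.045 ] [0.0624 0.1861]
(263, 166) [0.5822 0.0237 0.045 ] [-0.0652  0.0209]
(375, 166) [0.7157 0.0319 0.045 ] [0.0686 0.021 ]
(264, 202) [ 0.5835 -0.0214  0.045 ] [-0.0666 -0.0242]
(373, 202) [ 0.7187 -0.0131  0.045 ] [ 0.0689 -0.0241]
top [0.0633 0.0237]
top [-0.0577  0.0224]
top [ 0.0641 -0.0222]
top [-0.0584 -0.0226]
```

View pics/w1c.png

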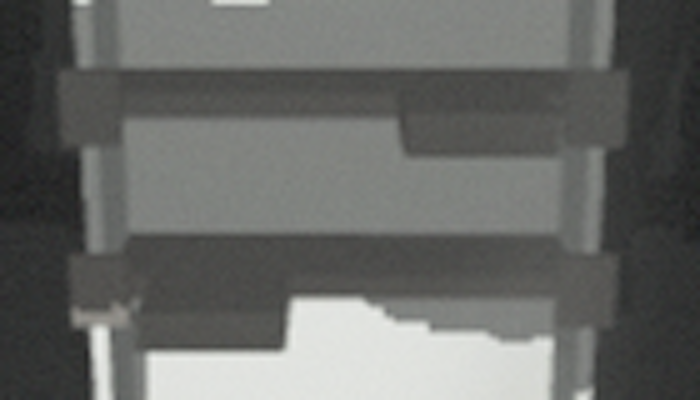

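```bash
sed -i 's/TO=np.array(.*$/TO=np.array([.6493,.0055]); TA=np.radians(93.45)/' h.py; sed -n 20,22p h.py; python3 - <<'E'
from h import *
need([*tote(0.03,0),.072],3.45)
E
```

```text
def totxy(p): d=np.array(p[:2])-TO; return d@[np.sin(TA),-np.cos(TA)], d@[np.cos(TA),np.sin(TA)]
def need(p,yaw=None):
    s=env.observe(); R=Ro.from_quat(s['tcp_rot']).as_matrix()
t 2.8 pos [0.6491 0.0062 0.2403] yaw 3.3 ydir [-0.001 -0.    -1.   ] zdir [-0.058  0.998  0.   ] j6 -0.17 F [-1.2 -0.4  0.9] w 0.0004
shift cm (tool now) [ 3.03 16.83 -0.06]
turn -0.15
```

Call:
{"method": "step_arm", "body": {
  "plan": [
    [3.0,2.8,0,0],
    [0,2.8,0,0],
    [0,2.8,0,0],
    [0,2.8,0,0],
    [0,2.8,0,0],
    [0,2.8,0,0],
    [0,0,0,0]
  ]
}}

```text
time: 3.5
ee_pos: [0.6763, 0.0082, 0.068]
tcp_rot: [-0.706, -0.017, 0.023, 0.707]
force: [-0.7, 1.4, -0.6]
grip_width: 0.0009
```

Call:
{"method": "step_arm", "body": {
  "plan": [
    [0,0,1.2,0],
    [0,0,1.2,0],
    [0,0,1.2,0],
    [0,0,1.2,0],
    [0,0,1.2,0],
    [0,0,1.2,0],
    [0,0,1.2,0],
    [0,0,0.9,0],
    [0,0,0,0],
    [0,0,0,0]
  ]
}}

```text
time: 4.5
ee_pos: [0.6729, 0.1015, 0.0721]
tcp_rot: [-0.707, -0.021, 0.022, 0.707]
force: [0.6, 0.3, -0.3]
grip_width: 0.0003
```

```bash
python3 - <<'E'
from h import *
need([*tote(-0.03,0),.072],3.45)
print(totxy(env.observe()['ee_pos']))
snap('top','t2')
im=cv2.imread('pics/t2.png')[100:180,240:420]; cv2.imwrite('pics/t2c.png',cv2.resize(im,None,fx=4,fy=4,interpolation=cv2.INTER_CUBIC))
E
```

```text
t 4.5 pos [0.6729 0.1015 0.0721] yaw 3.48 ydir [-0.002  0.001 -1.   ] zdir [-0.061  0.998  0.001] j6 -0.02 F [ 0.6  0.3 -0.3] w 0.0003
shift cm (tool now) [-5.94  0.01 -9.44]
turn 0.03
(np.float64(0.029330500906735137), np.float64(0.09443429385882203))
```

View pics/t2c.png

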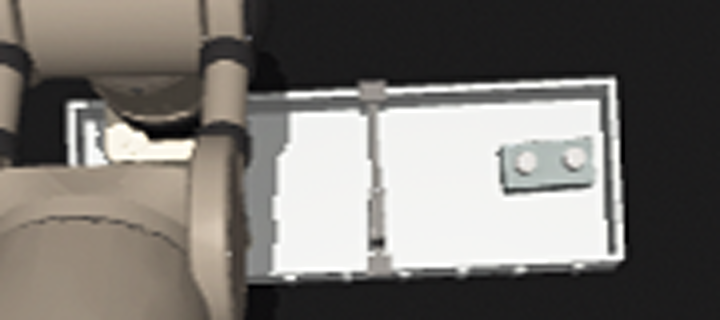

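Call:
{"method": "step_arm", "body": {
  "plan": [
    [0,0,-2.5,0],
    [0,0,-2.5,0],
    [0,0,-2,0],
    [-3,0,-1,0],
    [-2.9,0,-1,0],
    [0,0,-0.5,0]
  ]
}}

```text
time: 5.15
ee_pos: [0.6166, 0.0012, 0.072]
tcp_rot: [-0.707, -0.019, 0.023, 0.707]
force: [-0.5, -0.2, 0.5]
grip_width: 0.0002
```

Call:
{"method": "step_arm", "body": {
  "plan": [
    [0,0,-1.2,0],
    [0,0,-1.2,0],
    [0,0,-1.2,0],
    [0,0,-1.2,0],
    [0,0,-1.2,0],
    [0,0,-1.2,0],
    [0,0,-1.2,0],
    [0,0,0,0],
    [0,0,0,0]
  ]
}}

```text
time: 6.05
ee_pos: [0.6255, -0.0824, 0.0728]
tcp_rot: [0.707, 0.021, -0.021, -0.706]
force: [-0.6, 0.8, 0.6]
grip_width: 0.0004
```

```bash
python3 - <<'E'
from h import *
need([*tote(-0.03,-.0855),.072],3.45)
print(totxy(env.observe()['ee_pos']))
E
```

```text
t 6.05 pos [ 0.6255 -0.0824  0.0728] yaw 3.41 ydir [ 0.    -0.001 -1.   ] zdir [-0.059  0.998 -0.001] j6 -0.31 F [-0.6  0.8  0.6] w 0.0004
shift cm (tool now) [-0.09  0.08  0.08]
turn -0.04
(np.float64(-0.029069946124686392), np.float64(-0.08628988588447763))
```

Call:
{"method": "step_arm", "body": {
  "plan": [
    [0,0,1,0],
    [0,-4,0,0],
    [0,-4,0,0],
    [0,-4,0,0],
    [0,-4,0,6.4],
    [0,0,0,6.4],
    [0,0,0,6.4],
    [0,0,0,6.4],
    [0,0,0,0]
  ],
  "grip": 0
}}

```text
time: 6.95
ee_pos: [0.6247, -0.0704, 0.2329]
tcp_rot: [0.694, -0.136, 0.136, -0.694]
force: [-0.2, -0.6, 1.0]
grip_width: 0.068
```

```bash
python3 - <<'E'
from h import *
need([.4335-.06*np.cos(np.radians(67.8)),-.2164-.06*np.sin(np.radians(67.8)),.24],-22.2)
E
```

```text
t 6.95 pos [ 0.6247 -0.0704  0.2329] yaw -22.14 ydir [ 0. -0. -1.] zdir [ 0.377  0.926 -0.   ] j6 0.15 F [-0.2 -0.6  1. ] w 0.068
shift cm (tool now) [-12.21  -0.71 -26.73]
turn 0.06
```

Call:
{"method": "step_arm", "body": {
  "plan": [
    [-1.5,0,-3.34,0],
    [-1.5,0,-3.34,0],
    [-1.5,0,-3.34,0],
    [-1.5,0,-3.34,0],
    [-1.5,0,-3.34,0],
    [-1.5,0,-3.34,0],
    [-1.5,0,-3.34,0],
    [-1.7,0,-3.34,0],
    [0,0,0,0],
    [0,0,0,0]
  ]
}}

```text
time: 7.95
ee_pos: [0.411, -0.273, 0.2329]
tcp_rot: [0.694, -0.135, 0.136, -0.694]
force: [-0.4, 0.1, 0.0]
grip_width: 0.0918
```

```bash
python3 - <<'E'
from h import *
snap('wrist','w3');snap('top','t3');snap('scene','s3')
need([.4335,-.2164,.12],-22.2)
im=cv2.imread('pics/t3.png')[100:180,240:420]; cv2.imwrite('pics/t3c.png',cv2.resize(im,None,fx=4,fy=4,interpolation=cv2.INTER_CUBIC))
E
```

```text
t 8.1 pos [ 0.4119 -0.2721  0.2327] yaw -22.0 ydir [ 0.  0. -1.] zdir [0.375 0.927 0.   ] j6 -0.36 F [-0.3 -0.2 -0.5] w 0.0914
shift cm (tool now) [-0.09 11.27  5.97]
turn 0.2
```

View pics/w3.png

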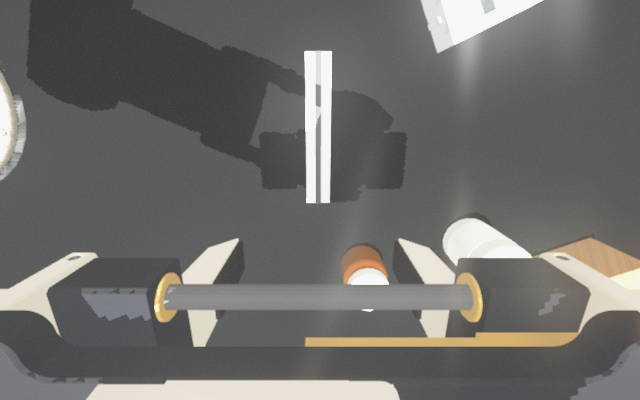

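View pics/t3c.png

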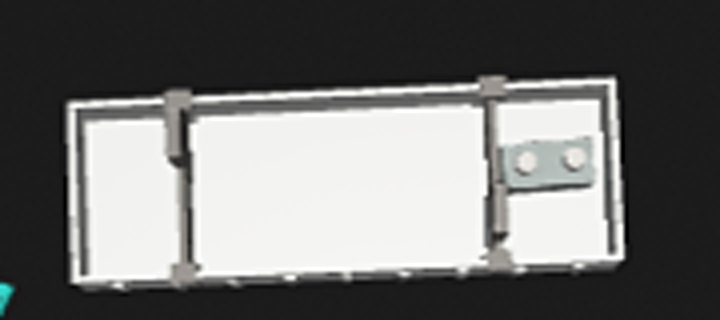

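```bash
python3 - <<'E'
from h import *
c=load('w3');t=load('t3')
P=[atz(c,*p,.024) for p in [(304.5,51),(331.5,51),(330.5,203),(306,203)]]
P=np.array(P);print(P.round(4),P.mean(0));d=(P[0]+P[1]-P[2]-P[3])/2;print(np.linalg.norm(d),np.degrees(np.arctan2(d[1],d[0])))
# triangulated height: same corners in old top (rail unmoved)
T=load('top0')
for a,b in [((390,62),(331.5,51)),((365,112),(304.5,51)),((665,242),(306,203)),((686,192),(330.5,203))]:
    print(tri([(T,(a[0]+.5)/5-.5+300,(a[1]+.5)/5-.5+195),(c,*b)])[0].round(4))
for p in [(177,95),(182,268),(492,82),(500,258)]:
    X=atz(t,(p[0]+.5)/4-.5+240,(p[1]+.5)/4-.5+100,.045); print('div',np.round(totxy(X),4))
E
```

```text
[[ 0.4531 -0.1309  0.024 ]
 [ 0.4807 -0.1421  0.024 ]
 [ 0.4155 -0.306   0.024 ]
 [ 0.3861 -0.2941  0.024 ]] [ 0.4338504  -0.21827991  0.024     ]
0.17636926225750418 67.9823382011952
[ 0.4813 -0.1418  0.0212]
[ 0.4535 -0.1292  0.0144]
[ 0.3861 -0.2937  0.0244]
[ 0.4141 -0.308   0.015 ]
div [0.0643 0.1143]
div [-0.0565  0.1144]
div [ 0.0639 -0.1037]
div [-0.0584 -0.1041]
```

Call:
{"method": "step_arm", "body": {
  "plan": [
    [0,1.5,2.9,0],
    [-0.1,2,2.9,0],
    [0,4,0,0],
    [0,4,0,0],
    [0,3.5,0,0],
    [0,3.5,0,0],
    [0,2.9,0,0],
    [0,0,0,0]
  ]
}}

```text
time: 8.9
ee_pos: [0.4322, -0.2175, 0.0163]
tcp_rot: [-0.694, 0.136, -0.134, 0.695]
force: [-0.7, 0.1, 0.7]
grip_width: 0.0921
```

```bash
python3 - <<'E'
from h import *
need([.4337,-.2176,.018],-22.05)
E
```

```text
t 8.9 pos [ 0.4322 -0.2175  0.0163] yaw -22.0 ydir [-0.002  0.002 -1.   ] zdir [0.375 0.927 0.001] j6 -0.24 F [-0.7  0.1  0.7] w 0.0921
shift cm (tool now) [ 0.14 -0.17  0.05]
turn 0.05
```

Call:
{"method": "step_arm", "body": {
  "plan": [
    [0.1,0,0,0],
    [0,0,0,0],
    [0,0,0,0],
    [0,0,0,0],
    [0,0,0,0],
    [0,0,0,0],
    [0,0,0,0],
    [0,0,0,0]
  ],
  "grip": 1,
  "grip_force": 35
}}

```text
time: 9.7
ee_pos: [0.4329, -0.2193, 0.0188]
tcp_rot: [0.694, -0.136, 0.136, -0.694]
force: [0.1, -0.2, 0.3]
grip_width: 0.0322
```

Call:
{"method": "step_arm", "body": {
  "plan": [
    [0,-2,0,0],
    [0,-3,0,0],
    [0,-4,0,0],
    [0,-4,0,0],
    [0,-3,0,0],
    [0,0,0,-6.4],
    [0,0,0,-6.4],
    [0,0,0,-6.4],
    [0,0,0,-6.3],
    [0,0,0,0]
  ]
}}

```text
time: 10.7
ee_pos: [0.4325, -0.219, 0.1783]
tcp_rot: [-0.707, -0.021, 0.021, 0.707]
force: [0.1, 0.6, -2.3]
grip_width: 0.0294
```

```bash
python3 - <<'E'
from h import *
need([*tote(0,.004),.18],3.45)
snap('wrist','w4');snap('scene','s4')
im=cv2.imread('pics/s4.png')[120:300,200:440]; cv2.imwrite('pics/s4c.png',cv2.resize(im,None,fx=3,fy=3,interpolation=cv2.INTER_CUBIC))
E
```

```text
t 10.7 pos [ 0.4325 -0.219   0.1783] yaw 3.41 ydir [-0.001  0.001 -1.   ] zdir [-0.059  0.998  0.001] j6 -0.69 F [ 0.1  0.6 -2.3] w 0.0294
shift cm (tool now) [22.97 -0.18 21.52]
turn -0.04
```

View pics/w4.png

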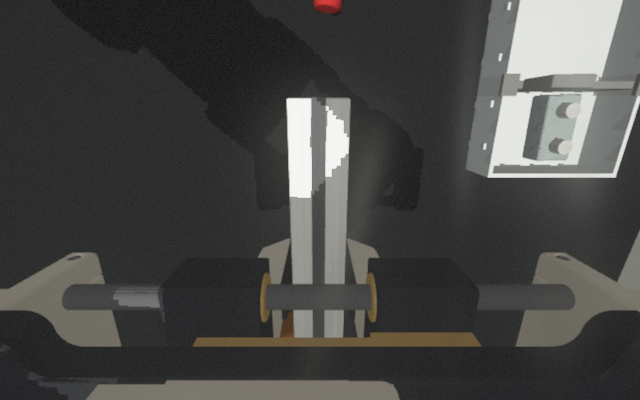

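View pics/s4c.png

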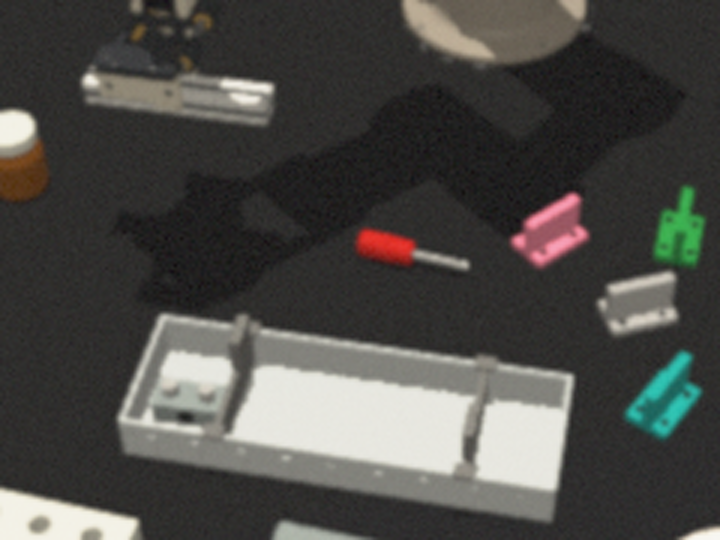

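Call:
{"method": "step_arm", "body": {
  "plan": [
    [2.87,0,2.69,0],
    [2.87,0,2.69,0],
    [2.87,0,2.69,0],
    [2.87,0,2.69,0],
    [2.87,0,2.69,0],
    [2.87,0,2.69,0],
    [2.87,0,2.69,0],
    [2.87,0,2.69,0],
    [0,0,0,0],
    [0,0,0,0]
  ]
}}

```text
time: 11.8
ee_pos: [0.6493, 0.0098, 0.1776]
tcp_rot: [0.707, 0.02, -0.021, -0.707]
force: [0.0, -0.6, -3.1]
grip_width: 0.0297
```

```bash
python3 - <<'E'
from h import *
need([*tote(0,.004),.024],3.45)
snap('scene','s5');snap('wrist','w5')
im=cv2.imread('pics/s5.png')[120:300,200:440]; cv2.imwrite('pics/s5c.png',cv2.resize(im,None,fx=3,fy=3,interpolation=cv2.INTER_CUBIC))
E
```

```text
t 11.8 pos [0.6493 0.0098 0.1776] yaw 3.35 ydir [-0.002 -0.    -1.   ] zdir [-0.058  0.998 -0.   ] j6 -0.16 F [ 0.  -0.6 -3.1] w 0.0297
shift cm (tool now) [-0.   15.36 -0.03]
turn -0.1
```

View pics/s5c.png

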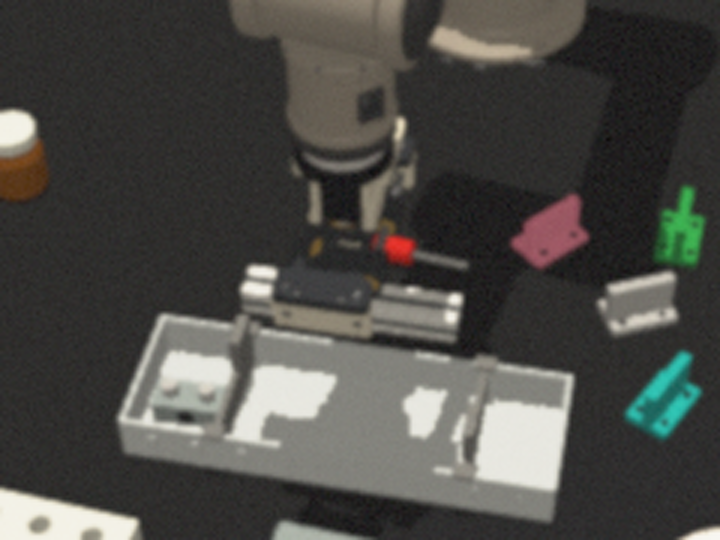

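View pics/w5.png

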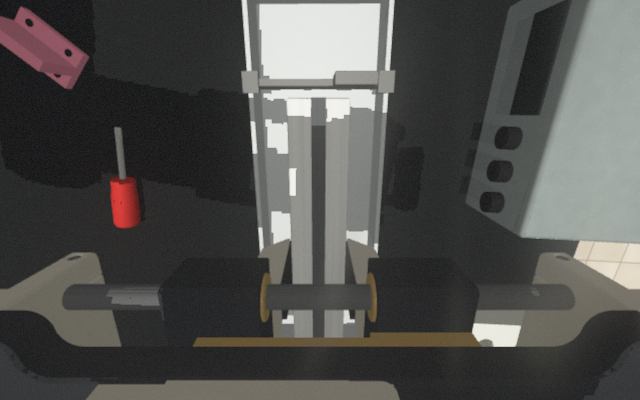

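```bash
python3 - <<'E'
from h import *
c=load('w5')
for p in [(249,82),(387,82)]: print(np.round(totxy(atz(c,*p,.045)),4))
for p in [(288,98),(350,98)]: print('rail end',np.round(totxy(atz(c,*p,.183)),4))
for p in [(247,0),(394,0)]: print('rim',np.round(totxy(atz(c,*p,.045)),4))
E
```

```text
[-0.0616  0.1123]
[0.0618 0.1119]
rail end [-0.0135  0.0929]
rail end [0.0148 0.0928]
rim [-0.0584  0.1749]
rim [0.0632 0.1745]
```

Call:
{"method": "step_arm", "body": {
  "plan": [
    [0,3,0,0],
    [0,3,0,0],
    [0,3,0,0],
    [0,2.5,0,0],
    [0,2,0,0],
    [0,1,0,0],
    [0,0.7,0,0],
    [0,0.15,0,0],
    [0,0,0,0]
  ]
}}

```text
time: 12.8
ee_pos: [0.65, 0.0087, 0.026]
tcp_rot: [0.707, 0.021, -0.02, -0.707]
force: [0.7, 0.5, -2.8]
grip_width: 0.0296
```

Call:
{"method": "step_arm", "body": {
  "plan": [
    [0,0,0,0],
    [0,0,0,0],
    [0,0,0,0],
    [0,0,0,0]
  ],
  "grip": 0.4
}}

```text
time: 13.2
ee_pos: [0.6499, 0.0091, 0.0258]
tcp_rot: [0.707, 0.021, -0.02, -0.707]
force: [0.1, 0.7, 0.4]
grip_width: 0.0541
```

Call:
{"method": "step_arm", "body": {
  "plan": [
    [0,-2,0,0],
    [0,-4,0,0],
    [0,-5,0,0],
    [0,-5,0,0],
    [0,-4,0,-6.5],
    [0,0,0,-6.5],
    [0,0,0,-6.6],
    [0,0,0,-6.6],
    [0,0,0,0]
  ]
}}

```text
time: 14.1
ee_pos: [0.6495, 0.0091, 0.2255]
tcp_rot: [0.684, 0.181, -0.181, -0.684]
force: [-0.0, 0.6, 1.2]
grip_width: 0.0552
```

```bash
python3 - <<'E'
from h import *
a=np.radians(119.6)
need([.4458-.06*np.cos(a),.233-.06*np.sin(a),.225],29.6)
E
```

```text
t 14.1 pos [0.6495 0.0091 0.2255] yaw 29.61 ydir [ 0. -0. -1.] zdir [-0.494  0.869 -0.   ] j6 -0.62 F [-0.   0.6  1.2] w 0.0552
shift cm (tool now) [-6.65  0.04 23.53]
turn 0.01
```

Call:
{"method": "step_arm", "body": {
  "plan": [
    [-1.1,0,3.92,0],
    [-1.1,0,3.92,0],
    [-1.1,0,3.92,0],
    [-1.1,0,3.92,0],
    [-1.1,0,3.92,0],
    [-1.1,0,3.92,0],
    [0,0,0,0],
    [0,0,0,0]
  ],
  "grip": 0.2
}}

```text
time: 14.9
ee_pos: [0.4761, 0.1815, 0.2257]
tcp_rot: [0.684, 0.181, -0.18, -0.684]
force: [0.3, 0.1, -0.3]
grip_width: 0.0736
```

```bash
python3 - <<'E'
from h import *
c=snap('wrist','w6');snap('top','t6')
need([.4458,.233,.225],29.6)
im=cv2.imread('pics/w6.png')[60:240,220:420]; cv2.imwrite('pics/w6c.png',cv2.resize(im,None,fx=3.3,fy=3.3,interpolation=cv2.INTER_CUBIC))
im=cv2.imread('pics/t6.png')[100:180,240:420]; cv2.imwrite('pics/t6c.png',cv2.resize(im,None,fx=4,fy=4,interpolation=cv2.INTER_CUBIC))
E
```

```text
t 15.0 pos [0.477  0.1805 0.2253] yaw 29.45 ydir [ 0.001 -0.    -1.   ] zdir [-0.492  0.871 -0.001] j6 -0.3 F [0.4 0.2 0.2] w 0.0734
shift cm (tool now) [-0.14  0.03  6.1 ]
turn -0.15
```

View pics/w6.png

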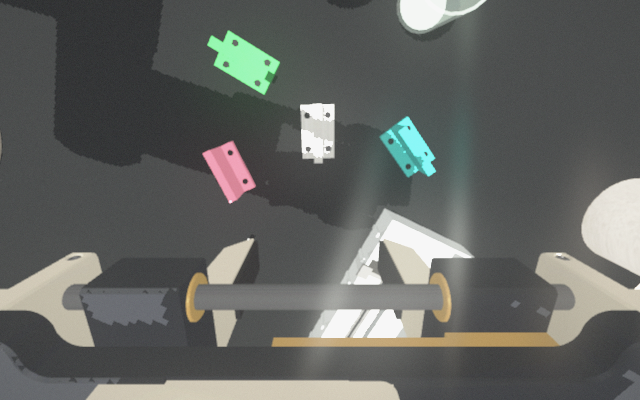

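View pics/w6c.png

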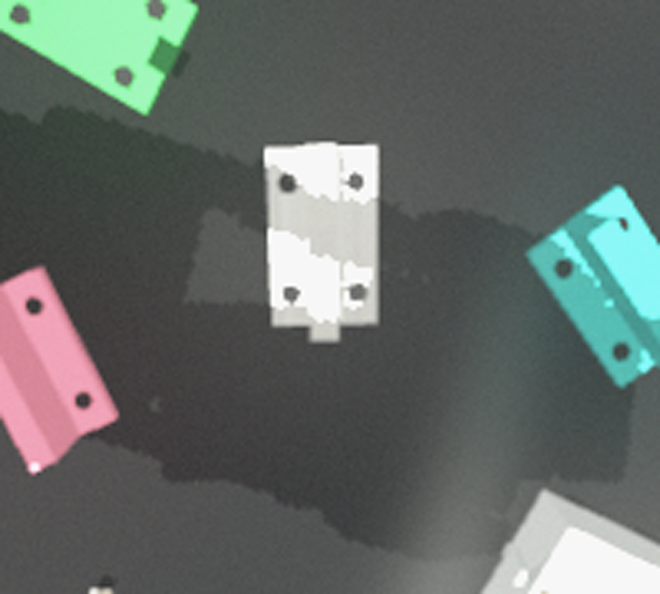

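View pics/t6c.png

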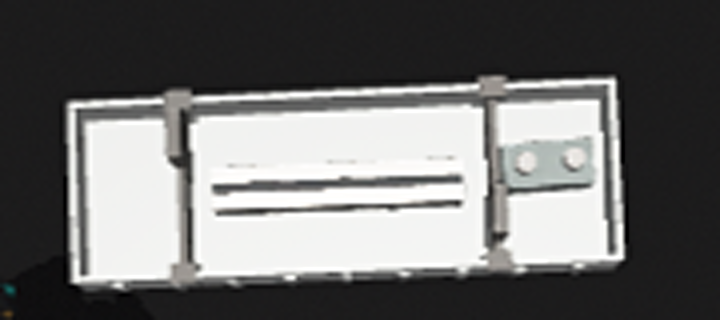

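```bash
python3 - <<'E'
from h import *
c=load('w6');T=load('top0')
g=lambda p:((p[0]+.5)/3.3-.5+220,(p[1]+.5)/3.3-.5+60)
B=np.array([atz(c,*g(p),.008) for p in [(265,146),(378,145),(378,325),(272,326)]]);print(B.round(4),B.mean(0).round(4))
d=(B[0]+B[1]-B[2]-B[3])/2;print(np.linalg.norm(d),np.degrees(np.arctan2(d[1],d[0])),np.linalg.norm(B[0]-B[1]))
print('rib near end',atz(c,*g((324,341)),.044),'far',atz(c,*g((322,143)),.044))
S=load('s3');T=load('top0')
tp=lambda p:((p[0]+.5)/10-.5+215,(p[1]+.5)/10-.5+190)
for a,b in [((383,213),(324,341))]: print('rib near tri',tri([(T,*tp(a)),(c,*g(b))]))
need([B.mean(0)[0],B.mean(0)[1],.032],np.degrees(np.arctan2(d[1],d[0]))-90)
E
```

```text
[[0.4124 0.2511 0.008 ]
 [0.4477 0.2715 0.008 ]
 [0.4808 0.2155 0.008 ]
 [0.4457 0.1952 0.008 ]] [0.4466 0.2333 0.008 ]
0.06505855532364364 120.64178400577727 0.04085902325081214
rib near end [0.46273532 0.20533164 0.044     ] far [0.43029418 0.26132972 0.044     ]
rib near tri (array([0.46295168, 0.20384076, 0.03471437]), [np.float64(0.000585539280399899), np.float64(0.00058553928039986)])
t 15.0 pos [0.477  0.1805 0.2253] yaw 29.45 ydir [ 0.001 -0.    -1.   ] zdir [-0.492  0.871 -0.001] j6 -0.3 F [0.4 0.2 0.2] w 0.0734
shift cm (tool now) [-0.06 19.33  6.1 ]
turn -1.19
```

Call:
{"method": "step_arm", "body": {
  "plan": [
    [0,2,3,-1],
    [0,2,3.1,0],
    [0,4,0,0],
    [0,4,0,0],
    [0,3,0,0],
    [0,2.4,0,0],
    [0,2,0,0],
    [0,0,0,0],
    [0,0,0,0]
  ],
  "grip": 0.45
}}

```text
time: 15.9
ee_pos: [0.4464, 0.2332, 0.0311]
tcp_rot: [0.682, 0.186, -0.186, -0.682]
force: [-0.5, 0.2, 1.0]
grip_width: 0.0507
```

```bash
python3 - <<'E'
from h import *
need([.4464,.2333,.031],30.5)
E
```

```text
t 15.9 pos [0.4464 0.2332 0.0311] yaw 30.45 ydir [-0. -0. -1.] zdir [-0.507  0.862 -0.   ] j6 -0.2 F [-0.5  0.2  1. ] w 0.0507
shift cm (tool now) [-0.    0.01  0.01]
turn -0.05
```

Call:
{"method": "step_arm", "body": {
  "plan": [
    [0,0,0,0],
    [0,0,0,0],
    [0,0,0,0],
    [0,0,0,0],
    [0,0,0,0],
    [0,0,0,0]
  ],
  "grip": 1,
  "grip_force": 35
}}

```text
time: 16.5
ee_pos: [0.4457, 0.234, 0.0313]
tcp_rot: [0.682, 0.186, -0.186, -0.682]
force: [0.6, -0.0, 2.2]
grip_width: 0.0097
```

Call:
{"method": "step_arm", "body": {
  "plan": [
    [0,-2,0,0],
    [0,-4,0,0],
    [0,-4,0,0],
    [0,-4,0,0],
    [0,-3,0,0],
    [0,0,0,-7.9],
    [0,0,0,-7.9],
    [0,0,0,-7.9],
    [0,0,0,-7.9],
    [0,0,0,-7.9]
  ]
}}

```text
time: 17.5
ee_pos: [0.4451, 0.2338, 0.2007]
tcp_rot: [-0.578, -0.407, 0.408, 0.578]
force: [-0.3, -0.0, -2.3]
grip_width: 0.0097
```

Call:
{"method": "step_arm", "body": {
  "plan": [
    [0,0,0,-7.9],
    [0,0,0,-7.9],
    [0,0,0,-7.7],
    [0,0,0,0],
    [0,0,0,0]
  ]
}}

```text
time: 18.0
ee_pos: [0.4453, 0.2338, 0.2009]
tcp_rot: [-0.485, -0.514, 0.515, 0.485]
force: [0.4, 0.2, -1.5]
grip_width: 0.0095
```

```bash
python3 - <<'E'
from h import *
need([*tote(-.005,.150),.20],93.45)
c=snap('wrist','w7');snap('scene','s7')
im=cv2.imread('pics/s7.png')[120:300,300:500]; cv2.imwrite('pics/s7c.png',cv2.resize(im,None,fx=3.3,fy=3.3,interpolation=cv2.INTER_CUBIC))
E
```

```text
t 18.0 pos [0.4453 0.2338 0.2009] yaw 93.35 ydir [-0.001 -0.    -1.   ] zdir [-0.998 -0.058  0.001] j6 -1.3 F [ 0.4  0.2 -1.5] w 0.0095
shift cm (tool now) [ -8.99   0.08 -18.5 ]
turn -0.1
```

View pics/w7.png

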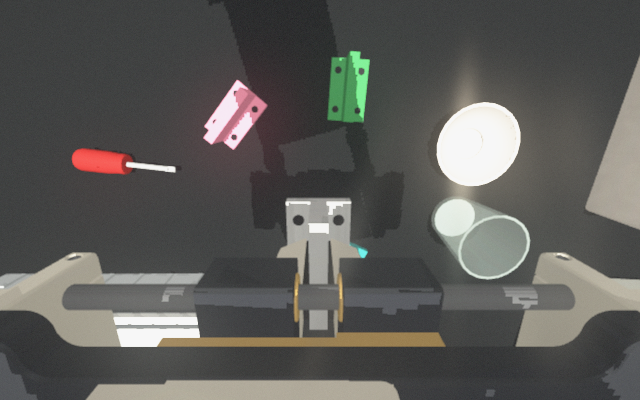

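View pics/s7c.png

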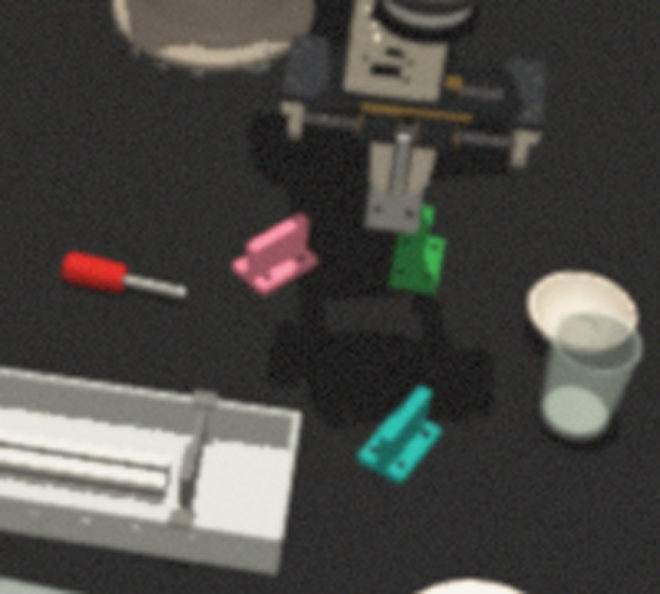

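Call:
{"method": "step_arm", "body": {
  "plan": [
    [-1.28,0,-2.64,0],
    [-1.28,0,-2.64,0],
    [-1.28,0,-2.64,0],
    [-1.28,0,-2.64,0],
    [-1.28,0,-2.64,0],
    [-1.28,0,-2.64,0],
    [-1.3,0,-2.64,0],
    [0,0,0,0],
    [0,0,0,0]
  ]
}}

```text
time: 19.0
ee_pos: [0.6354, 0.1554, 0.2003]
tcp_rot: [-0.484, -0.514, 0.515, 0.485]
force: [-0.5, -0.0, -3.0]
grip_width: 0.0099
```

```bash
python3 - <<'E'
from h import *
need([*tote(-.005,.150),.037],93.45)
c=snap('wrist','w8');snap('scene','s8')
im=cv2.imread('pics/s8.png')[120:300,300:500]; cv2.imwrite('pics/s8c.png',cv2.resize(im,None,fx=3.3,fy=3.3,interpolation=cv2.INTER_CUBIC))
E
```

```text
t 19.0 pos [0.6354 0.1554 0.2003] yaw 93.43 ydir [-0.002 -0.    -1.   ] zdir [-0.998 -0.06   0.002] j6 -1.51 F [-0.5 -0.  -3. ] w 0.0099
shift cm (tool now) [-5.000e-02  1.633e+01 -1.000e-02]
turn -0.02
```

View pics/w8.png

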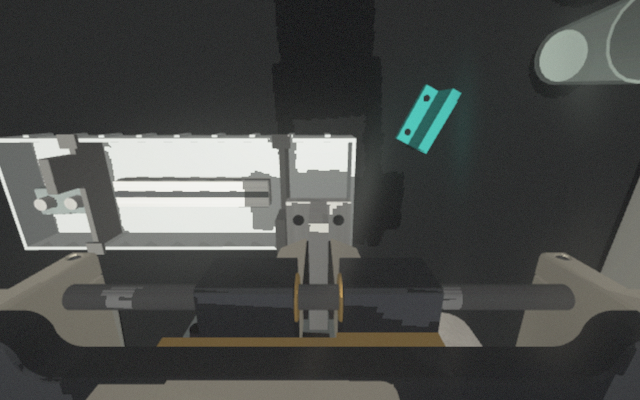

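View pics/s8c.png

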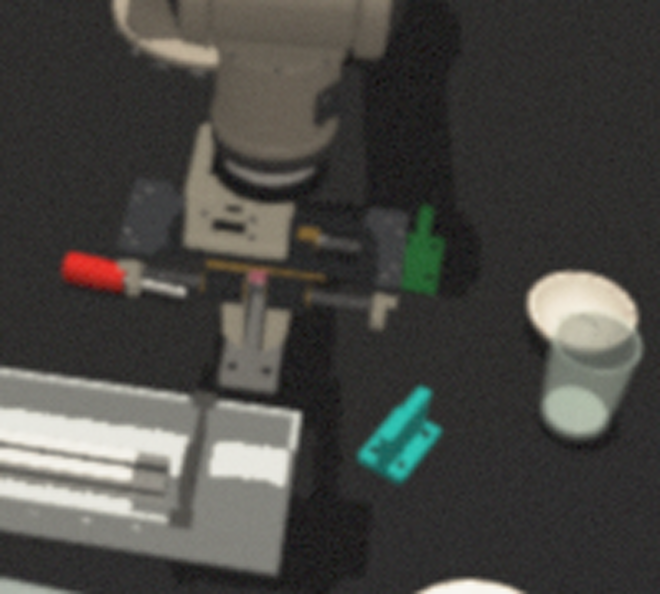

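```bash
python3 - <<'E'
from h import *
c=load('w8')
for n,p,z in [('div',(282,138),.045),('outer corner',(356,136),.045),('wall inner',(350,140),.045),('b1',(287,203),.177),('b2',(351,203),.177)]: print(n,np.round(totxy(atz(c,*p,z)),4))
E
```

```text
div [-0.0628  0.1133]
outer corner [-0.0647  0.189 ]
wall inner [-0.0607  0.183 ]
b1 [-0.0348  0.1313]
b2 [-0.0348  0.1706]
```

Call:
{"method": "step_arm", "body": {
  "plan": [
    [0,3,0,0],
    [0,3,0,0],
    [0,3,0,0],
    [0,2.5,0,0],
    [0,2,0,0],
    [0,1.2,0,0],
    [0,1,0,0],
    [0,0.7,0,0],
    [0,0,0,0],
    [0,0,0,0]
  ]
}}

```text
time: 20.1
ee_pos: [0.636, 0.1558, 0.0379]
tcp_rot: [0.485, 0.516, -0.515, -0.484]
force: [-0.9, 0.8, -2.1]
grip_width: 0.0097
```

```bash
python3 - <<'E'
from h import *
need([*tote(-.005,.150),.0355],93.45)
E
```

```text
t 20.1 pos [0.636  0.1558 0.0379] yaw 93.56 ydir [ 0.001  0.    -1.   ] zdir [-0.998 -0.062 -0.001] j6 -1.51 F [-0.9  0.8 -2.1] w 0.0097
shift cm (tool now) [-0.08  0.24  0.08]
turn 0.11
```

Lower the last 2.5 mm, then open to about 19 mm.

Call:
{"method": "step_arm", "body": {
  "plan": [
    [0,0.15,0,0],
    [0,0.1,0,0],
    [0,0,0,0],
    [0,0,0,0]
  ]
}}

```text
time: 20.5
ee_pos: [0.636, 0.1557, 0.0354]
tcp_rot: [0.485, 0.516, -0.515, -0.484]
force: [0.4, 0.9, 1.6]
grip_width: 0.01
```

Call:
{"method": "step_arm", "body": {
  "plan": [
    [0,0,0,0],
    [0,0,0,0],
    [0,0,0,0],
    [0,0,0,0]
  ],
  "grip": 0.79
}}

```text
time: 20.9
ee_pos: [0.6355, 0.1557, 0.0346]
tcp_rot: [-0.484, -0.515, 0.515, 0.484]
force: [0.7, -1.2, 0.1]
grip_width: 0.0194
```

Call:
{"method": "step_arm", "body": {
  "plan": [
    [0,-1,0,0],
    [0,-2,0,0],
    [0,-3,0,0],
    [0,-4,0,0],
    [0,-4,0,0],
    [0,-4,0,0],
    [0,0,3,0],
    [0,0,4,0],
    [0,0,4,0],
    [0,0,0,0]
  ]
}}

```text
time: 21.9
ee_pos: [0.5204, 0.1488, 0.215]
tcp_rot: [-0.483, -0.514, 0.517, 0.485]
force: [0.6, 0.2, -0.2]
grip_width: 0.0192
```

```bash
python3 - <<'E'
from h import *
need(None)
snap('wrist','w9');snap('scene','s9');snap('top','t9')
im=cv2.imread('pics/s9.png')[215:300,230:440]; cv2.imwrite('pics/s9c.png',cv2.resize(im,None,fx=3.7,fy=3.7,interpolation=cv2.INTER_CUBIC))
E
```

```text
t 21.9 pos [0.5204 0.1488 0.215 ] yaw 93.61 ydir [-0.005 -0.001 -1.   ] zdir [-0.998 -0.063  0.005] j6 -1.5 F [ 0.6  0.2 -0.2] w 0.0192
```

View pics/s9c.png

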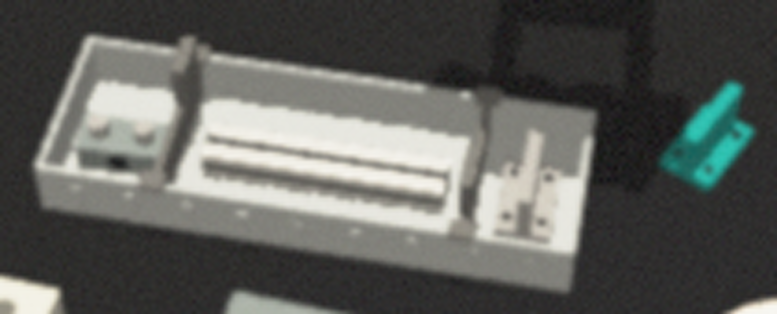

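View pics/w9.png

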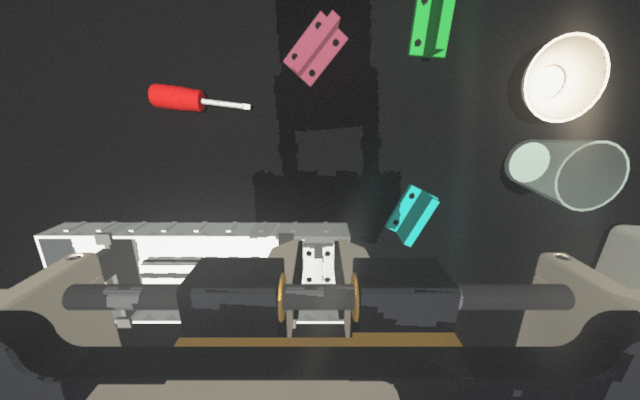

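View pics/t9.png

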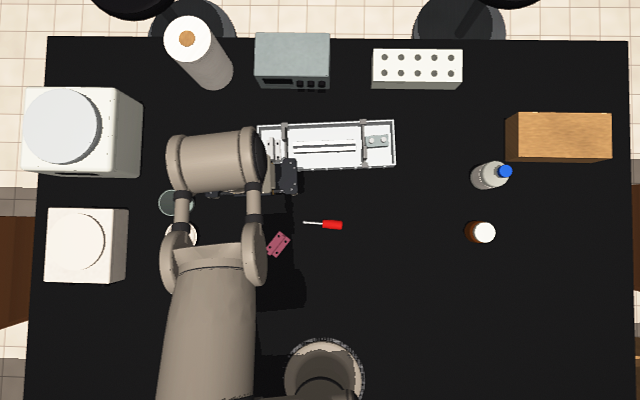

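```bash
python3 - <<'E'
from h import *
im=cv2.imread('pics/t9.png')[112:177,250:405]; cv2.imwrite('pics/t9c.png',cv2.resize(im,None,fx=5,fy=5,interpolation=cv2.INTER_CUBIC))
s=load('s9')
# predicted pixels in s9c for expected placements
def pp(n,x,y,z):
    u=proj(s,[*tote(x,y),z]); print(n,((u+.5-[230,215])*3.7-.5).round(0))
pp('rib far(-x) top',-.037,.15,.048);pp('rib near(+x) top',.027,.15,.048)
pp('rail +y +x top',.0155,.093,.028);pp('rail -y +x top',.0155,-.083,.028)
E
```

```text
rib far(-x) top [535. 129.]
rib near(+x) top [522. 201.]
rail +y +x top [442. 193.]
rail -y +x top [199. 154.]
```

View pics/t9c.png

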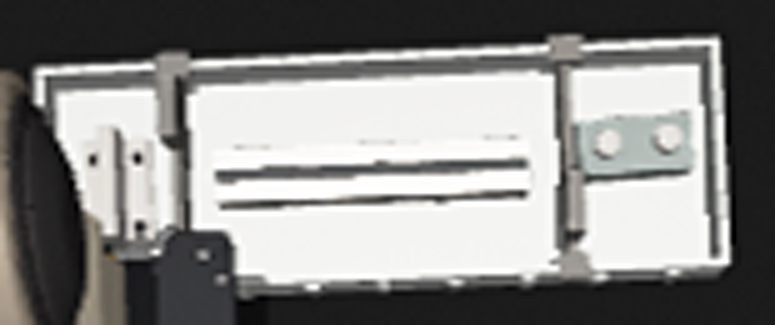

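The predicted pixels for parts resting on the floor match the picture: the rib top is at (535,130) and the rail's corner at about (445,190). All three parts are in their compartments and the gripper is clear, so I'm handing in.

```bash
python3 - <<'E'
from cell import env
print(env.sign_off())
E
```

```text
the job is handed in; nothing more can be done
None
```

The job is done and handed in at about 22 s, well under the 64 s limit; no verdict was reported.

**What I did**
- **Dividers:** I pushed them out by their tabs with the closed fingers, to about +0.112 m (left) and −0.102 m (right).
- **Rail:** I laid it along the tote between the dividers, with an estimated 15 mm or so free at each end.
- **Bracket:** I stood the grey steel bracket on its base across the left end compartment, at tote y of about 0.150 m.
- **Boss clamp:** it stayed upright in the right end compartment, with its near end close to or touching the divider.

**Last checks**
- **Placement:** the scene and top pictures show all three parts in their compartments. In the scene picture, the bracket's rib top and the rail's corner are within a few enlarged pixels of where they should be when resting on the floor.
- **Gripper and bench:** the gripper was empty and about 0.2 m above the bench when I handed in. The things left on the bench look unmoved. I judged that by eye only, and the arm partly hid the dish and beaker from above.

**Disagreements between measurements**
- The top and wrist cameras differed by 2–3 mm on the dividers.
- Two-view heights of the rail's corners scattered between 14 and 25 mm, against 24 mm given. The cleaner pairing of the scene and top cameras averaged 22 mm.
- One two-view point on the bracket's rib read 35 mm, against 44 mm given. The scene and top pairing gave 44 mm.

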